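# Nest the seventh parts tin in the round case and shut its door

## Robot

A 6-joint arm with a two-finger parallel gripper is mounted at the origin on the work surface. World frame = base frame: x ahead of the robot, y to its left, z up, the work surface at z = 0. Lengths are in m, angles in rad, forces in N, time in s.
With the tool pointing down it reaches from about 0.35 to 0.775 m from the base axis. Payload 5.5 kg.
Tool frame: the origin (TCP) lies at the very end of the fingers, on their centre line; the grasp point (between the pads) lies grip_depth behind it (grip_depth is the distance from the TCP to the grasp point, in m); z points along the fingers, y is the line along which they close (so a half turn about z gives the same grasp; the last joint's range is limited). The gripper opens to 85 mm and grips with 20 to 120 N. Pads are 22 mm wide; open, the fingers measure 114 mm over their backs; the gripper's body (76 mm by 85 mm) begins 54 mm behind the grasp point. The pads swing forward as they close: fully open they stand 13 mm farther back than shut.
Start: joints at [-1.361, 0.313, 0.046, 1.304, 0, 1.431], TCP at [0.197, -0.54, 0.231] pointing down, gripper open.
Joint ranges: [-2.76, 2.76], [-0.86, 1.69], [-1.03, 1.26], [-2.2, 2.34], [-1.47, 1.5], [-3.14, 3.14]. Speed limits (rad/s): [2.57, 2.57, 3.14, 3.14, 3.14, 3.14].

## Interface

Orientations are given as a rotation vector (axis times angle).
In Python, from plant import sense, get_image, calibration, sign_off, grip_depth gives the robot as it stands.
- The arm moves only by the tool apply_moves, never from a script. Its argument "rows" is a list of rows, each an object with "dp": the shift along the tool's x, y, z in m, a list of three; "rotation": the turn, a rotation vector about the tool's x, y, z in rad, a list of three. In form: [{"dp": [dx, dy, dz], "rotation": [wx, wy, wz]}, ...]. A call has exactly 10 rows; each row is the pose to reach, as a shift and turn from the pose commanded when the call began, along the tool's axes at that moment; what a row does not reach only later rows make up. A row lasts 1/8 s, in which the tool goes at most 62.5 mm and 10.7 degrees, less where a joint would pass 70% of its speed; a pose out of reach is approached as far as the arm can. A call with a gripper value outside its range is refused whole. "gripper" is the opening, from 0 (shut) to 1 (fully open), set as the call begins (left out, the last holds). The fingers move at their own pace and stop on an object; "squeeze" is the grip in N (left out, the last holds). Time passes only in rows, so rows that repeat a pose let the fingers close, or fill a call up. It gives the time, the measured TCP pose, the force, the opening and the grip force at its end, in the units of the state.
- sense(): the state, without advancing time (a new reading comes with each control period).
- get_image(name): name is "side" or "top" or "wrist"; returns (picture, depth): 384x512x3 uint8, red, green, blue; 384x512 float32, m along the optical axis (not along the pixel's ray), 0 where there is no reading.
- calibration(name): a dict with "mtx" (3x3 intrinsics, pixels), "k1" (the pictures are not rectified: a ray, as slopes to the right and down, at radius r is drawn at 1 + k1 r^2 times it, then the intrinsics apply), "R" (3x3) and "t" (3): a world point X has camera coordinates R X + t; the wrist camera has in their place "tool_from_camera" (4x4, takes a point from camera to tool coordinates, whose origin is the TCP and whose axes are the flange's). Camera axes: x right, y down, z forward; pixel columns grow to the right and rows downward; lengths in m; the calibration is good to about 2 mm. A picture is of the moment at which its call begins: read the wrist's pose just before it. calibration takes no time and is no camera call.
- sign_off(): hands the job in; it is judged then, once.
The state is a dict: "time_s": time; "joints": joint angles; "joint_vel": joint speeds; "joint_torque": joint torques, N m; "position": TCP position; "orientation": TCP orientation; "contact_force": force on the tool from outside, world axes, zero at the start; "ft_torque": the same for the moment, N m; "gripper_width": finger opening in m; "grip_force": force on a finger pad.
Only numpy, scipy, OpenCV 4.12 (cv2) and the standard library are available. Lean on these libraries where they do the work, as an engineer would, in place of code of your own. Each camera call takes 0.05 s, during which the arm holds its last target. There are 200 camera calls.

## Task

Slide the last round tin along the apron, without lifting it off, through the doorway of the round smoked case, so that all seven tins stand flat in it nested with one in the middle and six around it; the tin standing between the doorway and the middle has to move to the middle to make room. Then swing the case's door fully shut and leave the other things on the desk where they are.

Things in the scene. Friction and masses are not known exactly. Their poses are not given: they have to be found in the camera images.
- case: Fixed open-topped round case: a smoked acrylic wall (inner radius 99 mm, 4 mm thick, top edge 28 mm above the desk) on a flat bamboo base plate 4 mm thick. Origin: centre of the round part at desk level; z up. Its own -x axis points out through the only doorway, 74 mm wide and centred on that axis.
- doorway (a point): Middle of the doorway in the case's wall, 101 mm from the case's centre along its own -x, level with the base plate's top (4 mm above the desk). Outside it the base plate continues, at the same level, as a flat apron 200 mm wide (own y -100 to +100 mm) ending at own x = -245 mm.
- door (a joint): Curved smoked acrylic swing door of the doorway, on a vertical hinge at the doorway's +y edge (case frame). 0 = shut, completing the round wall; grows as it swings outward over the apron, up to 2.2 rad; starts about 1.6 to 2.1 rad open, clear of the doorway. It turns with a slight friction (0.02 N m), stays where it is left and has no catch.
- door_hinge (a point): Point on the door's hinge axis, at half the door's height (16 mm above the desk); in the case frame at x = -94 mm, y = +38 mm.
- door_tip (a point): Point near the free end of the door, 69 mm from the hinge, in the middle of its 4 mm thickness, at half its height (16 mm above the desk; the door spans 4 to 28 mm above the desk). The door is a 101 mm radius arc, bulging up to 6 mm outward between hinge and tip.
- tin1_center (a point): Closed round aluminium parts tin, 60 mm diameter, 30 mm tall, about 0.09 kg, upright; point at its centre, 15 mm above its underside. One of the five that stand near the case's wall, leaving the place by the doorway free; loose, slides easily.
- tin2_center (a point): Closed round aluminium parts tin, 60 mm diameter, 30 mm tall, about 0.09 kg, upright; point at its centre, 15 mm above its underside. One of the five that stand near the case's wall, leaving the place by the doorway free; loose, slides easily.
- tin3_center (a point): Closed round aluminium parts tin, 60 mm diameter, 30 mm tall, about 0.09 kg, upright; point at its centre, 15 mm above its underside. One of the five that stand near the case's wall, leaving the place by the doorway free; loose, slides easily.
- tin4_center (a point): Closed round aluminium parts tin, 60 mm diameter, 30 mm tall, about 0.09 kg, upright; point at its centre, 15 mm above its underside. One of the five that stand near the case's wall, leaving the place by the doorway free; loose, slides easily.
- tin5_center (a point): Closed round aluminium parts tin, 60 mm diameter, 30 mm tall, about 0.09 kg, upright; point at its centre, 15 mm above its underside. One of the five that stand near the case's wall, leaving the place by the doorway free; loose, slides easily.
- tin6_center (a point): Closed round aluminium parts tin, 60 mm diameter, 30 mm tall, about 0.09 kg, upright; point at its centre, 15 mm above its underside. The sixth tin, inside the case on the doorway's centre line, somewhere between the doorway place and the middle; loose, can be pushed along.
- tin7_center (a point): Closed round aluminium parts tin, 60 mm diameter, 30 mm tall, about 0.09 kg, upright; point at its centre, 15 mm above its underside. The last tin, outside on the apron in front of the doorway, up to 60 mm to the -y side (case frame) of the doorway's centre line.
- bench_block: Black aluminium bench block, disc 76 mm across, 26 mm tall, loose, outside the case on its -y side. Origin: centre of its underside.
- blower: Red bulb blower standing upright, 60 mm across, 105 mm tall, loose, outside the case on its +y side. Origin: centre of its underside.
- spring_bar_tool: Steel spring bar tool lying flat, 145 mm long, 10 mm thick, loose, beside the apron on its -y side. Origin: middle, at desk level.
- loupe: Black eye loupe, 40 mm across, 36 mm tall, loose, off to the left. Origin: centre of its underside.

How it is judged:
By the outcome, as a careful person would: the job done as asked, in the order asked, and still so for the second after the job is handed in, with the robot touching nothing.
It also fails if it takes over 54 s, if anything falls off the work surface, if the arm or the gripper's body presses on something with over 40 N, if the wrist force passes 120 N, or if a joint passes its speed limit or range.

## Working session

There is one attempt and no reset: what is moved stays moved. The work goes in short steps, Python scripts to look and compute and a tool call to move; the robot and the scene stay as the last step left them, time stands still between calls to the robot, and variables do not carry over. Pictures are saved under pics/ and viewed, at most 10 in all, crops included, and the job is handed in when it is done.

Besides the shell and the picture viewer there is one more tool, called after "Emit:" as a command line: name --argument value ..., lists and objects as JSON in quotes. apply_moves: Moves the arm, as the interface text tells. Its arguments: {"type":"object","properties":{"rows":{"type":"array","items":{"type":"object","properties":{"dp":{"type":"array","items":{"type":"number"}},"rotation":{"type":"array","items":{"type":"number"}}}}},"gripper":{"type":"number"},"squeeze":{"type":"number"}},"required":["rows"]}

```bash
mkdir -p pics; ls; cat > h.py <<'E'
import numpy as np, cv2
from plant import *
def cam(name,st=None):
    c=calibration(name)
    if name=='wrist':
        T=np.array(c['tool_from_camera']);R0=cv2.Rodrigues(np.array(st['orientation'],float))[0]
        Rw=R0@T[:3,:3];tw=R0@T[:3,3]+np.array(st['position'])
        R=Rw.T;t=-Rw.T@tw
    else: R=np.array(c['R']);t=np.array(c['t'])
    return np.array(c['mtx']),c['k1'],R,t
def toworld(cm,u,v,d):
    K,k1,R,t=cm
    x=(np.asarray(u,float)-K[0,2])/K[0,0];y=(np.asarray(v,float)-K[1,2])/K[1,1]
    rd=np.hypot(x,y);r=rd.copy()
    for _ in range(20): r=rd/(1+k1*r*r)
    f=1/(1+k1*r*r)
    P=np.stack([x*f*d,y*f*d,np.asarray(d)*np.ones_like(x)],-1)
    return (P-t)@R
E
python3 - <<'E'
from h import *
print({k:np.round(v,3) for k,v in sense().items()},grip_depth)
for n in ['top','side']:
    im,d=get_image(n);np.savez(f'pics/{n}0.npz',im=im,d=d);cv2.imwrite(f'pics/{n}0.png',im[:,:,::-1])
    K,k1,R,t=cam(n);print(n,K,k1,-R.T@t,R)
E
```

```text
pics
{'time_s': np.float64(0.0), 'joints': array([-1.361,  0.314,  0.045,  1.304, -0.   ,  1.431]), 'joint_vel': array([ 0.   ,  0.   ,  0.   , -0.   , -0.002, -0.001]), 'joint_torque': array([ 1.0000e-03, -4.8063e+01,  2.9853e+01,  1.9000e-02, -0.0000e+00,
        0.0000e+00]), 'position': array([ 0.197, -0.54 ,  0.23 ]), 'orientation': array([-3.092, -0.546,  0.   ]), 'contact_force': array([-0.536, -0.209,  0.014]), 'ft_torque': array([-0.013, -0.002,  0.03 ]), 'grip_force': np.float64(0.0), 'gripper_width': np.float64(0.086)} 0.0187
top [[460.31489316   0.         249.07954268]
 [  0.         460.31489316 190.16351981]
 [  0.           0.           1.        ]] -0.16240555856081645 [0.47758978 0.06560459 1.10642199] [[-2.72182452e-02 -9.99621835e-01 -3.91834100e-03]
 [-9.93767912e-01  2.74823023e-02 -1.08028055e-01]
 [ 1.08094888e-01  9.53587461e-04 -9.94140124e-01]]
side [[352.95542674   0.         259.92811216]
 [  0.         352.95542674 184.97110513]
 [  0.           0.           1.        ]] -0.0033727967927427117 [ 0.26243553 -0.3651792   0.63398414] [[ 0.79030522 -0.61260261 -0.01164906]
 [-0.45259745 -0.57085963 -0.68503638]
 [ 0.41300509  0.54666016 -0.72841572]]
```

View pics/top0.png

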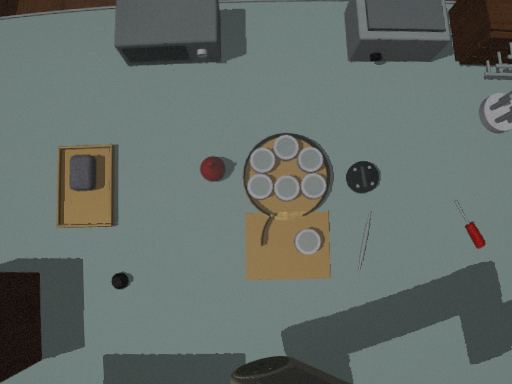

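The top view shows the case round at about (287,176), with the doorway toward the robot (image bottom). Tin 7 is at (308,241) on the apron and the open door is at (267,229). Five tins line the wall, and tin 6 is at (287,188).

```bash
python3 - <<'E'
from h import *
f=np.load('pics/top0.npz');im,d=f['im'],f['d'];cm=cam('top')
v,u=np.mgrid[0:384,0:512]
P=toworld(cm,u,v,d)
# ortho rectify at z=0.034 plane, 0.5mm/px
def ortho(z,x0,x1,y0,y1,res):
    xs=np.arange(x1,x0,-res);ys=np.arange(y1,y0,-res)
    Y,X=np.meshgrid(ys,xs);W=np.stack([X,Y,np.full_like(X,z)],-1)
    K,k1,R,t=cm;C=W@R.T+t;a=C[...,0]/C[...,2];b=C[...,1]/C[...,2];g=1+k1*(a*a+b*b)
    return cv2.remap(im,(a*g*K[0,0]+K[0,2]).astype(np.float32),(b*g*K[1,1]+K[1,2]).astype(np.float32),cv2.INTER_CUBIC)
x0,x1,y0,y1,res=.2,.65,-.2,.24,.001
o=ortho(.034,x0,x1,y0,y1,res)
g=cv2.GaussianBlur(cv2.cvtColor(o,cv2.COLOR_RGB2GRAY),(0,0),1.2)
c=cv2.HoughCircles(g,cv2.HOUGH_GRADIENT,1.,45,param1=80,param2=14,minRadius=27,maxRadius=33)[0]
for q in c: print('tin',np.round([x1-q[1]*res,y1-q[0]*res,q[2]*res],4))
cv2.imwrite('pics/orthotin.png',cv2.resize(o[:,:,::-1],None,fx=1.3,fy=1.3))
# plate mask: at z=.004
o2=ortho(.004,x0,x1,y0,y1,res)
hsv=cv2.cvtColor(o2,cv2.COLOR_RGB2HSV);m=((hsv[...,0]>10)&(hsv[...,0]<28)&(hsv[...,1]>90)&(hsv[...,2]>100)).astype(np.uint8)
ys=np.nonzero(m)
m[:190]=0
m=cv2.morphologyEx(m,cv2.MORPH_CLOSE,np.ones((35,35)))
cn=max(cv2.findContours(m,0,2)[0],key=cv2.contourArea)
r=cv2.minAreaRect(cn);b=cv2.boxPoints(r);print(r,[np.round([x1-q[1]*res,y1-q[0]*res],4) for q in b])
cv2.imwrite('pics/m.png',m*255)
# z check
for uu,vv in [(308,241),(300,270),(287,176),(200,300),(254,244)]: print(uu,vv,np.round(P[vv,uu],4))
E
```

```text
tin [ 0.4715 -0.0655  0.0291]
tin [0.6035 0.0425 0.0291]
tin [ 0.5995 -0.0205  0.0302]
tin [ 0.6015 -0.0815  0.0324]
tin [0.6455 0.1515 0.0275]
tin [ 0.6115 -0.1965  0.0302]
((260.5, 228.5), (77.0, 199.0), 90.0) [array([0.46 , 0.079], dtype=float32), array([ 0.46, -0.12], dtype=float32), array([ 0.383, -0.12 ], dtype=float32), array([0.383, 0.079], dtype=float32)]
308 241 [ 0.4715 -0.0671  0.0343]
300 270 [ 0.4031 -0.0492  0.0049]
287 176 [ 0.625  -0.0234  0.0356]
200 300 [3.378e-01 1.908e-01 1.000e-04]
254 244 [4.68e-01 5.84e-02 1.00e-04]
```

View pics/orthotin.png

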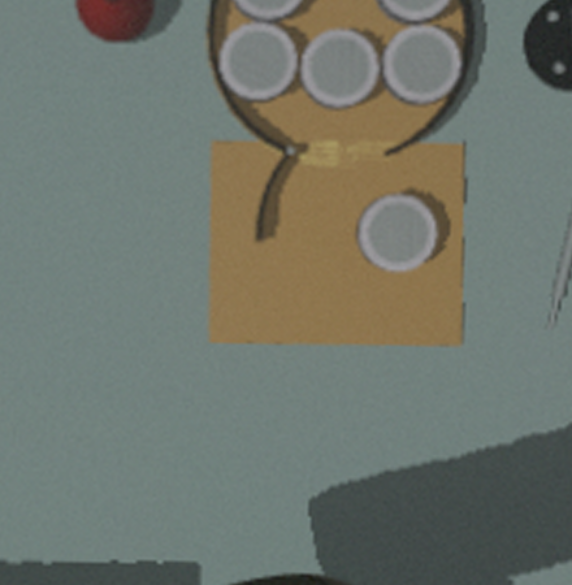

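```bash
cat >> h.py <<'E'
from scipy.spatial.transform import Rotation as Ro
def plan(*targets):
    """each target: x,y,z,yaw (tool pointing down) -> dp, rotation from present pose"""
    s=sense();R0=Ro.from_rotvec(s['orientation']);p=np.array(s['position'])
    for x,y,z,w in targets:
        Rt=Ro.from_euler('z',w)*Ro.from_euler('x',np.pi)
        print(np.round(R0.inv().apply(np.array([x,y,z])-p),4).tolist(),np.round((R0.inv()*Rt).as_rotvec(),3).tolist())
E
python3 - <<'E'
from h import *
plan((.4715,-.066,.16,np.pi),(.4,-.066,.23,np.pi))
E
```

```text
[0.4203, -0.3508, 0.0712] [-0.0, -0.002, -2.792]
[0.3531, -0.3754, 0.0012] [-0.0, -0.002, -2.792]
```

Emit:
apply_moves --rows '[{"dp": [0.042,-0.035,0.007],"rotation": [0,0,-0.18]},{"dp": [0.084,-0.07,0.014],"rotation": [0,0,-0.36]},{"dp": [0.126,-0.105,0.021],"rotation": [0,0,-0.54]},{"dp": [0.168,-0.14,0.028],"rotation": [0,0,-0.72]},{"dp": [0.21,-0.175,0.035],"rotation": [0,0,-0.9]},{"dp": [0.252,-0.21,0.042],"rotation": [0,0,-1.08]},{"dp": [0.294,-0.245,0.049],"rotation": [0,0,-1.26]},{"dp": [0.336,-0.28,0.056],"rotation": [0,0,-1.44]},{"dp": [0.378,-0.315,0.063],"rotation": [0,0,-1.62]},{"dp": [0.4203,-0.3508,0.0712],"rotation": [0,0,-1.8]}]' --gripper 1.0 --squeeze 20

```text
time_s: 1.35
position: [0.4723, -0.065, 0.1598]
orientation: [1.487, 2.767, -0.0]
contact_force: [0.4, -0.1, 0.2]
gripper_width: 0.0854
grip_force: 0.0
```

```bash
python3 - <<'E'
from h import *
s=sense();print(s['time_s'],s['position'],s['joints'])
plan((.4715,-.066,.16,np.pi))
E
```

```text
1.35 [ 0.47230501 -0.06495652  0.15978511] [-3.05141306e-01  1.60234522e-01 -3.32113141e-01  1.07815109e+00
 -2.07174627e-04  6.80792418e-01]
[-0.0004, -0.0012, -0.0002] [-0.0, 0.0, -0.986]
```

Emit:
apply_moves --rows '[{"dp": [0,0,0],"rotation": [0,0,-0.18]},{"dp": [0,0,0],"rotation": [0,0,-0.36]},{"dp": [0,0,0],"rotation": [0,0,-0.54]},{"dp": [0,0,0],"rotation": [0,0,-0.72]},{"dp": [0,-0.001,0],"rotation": [0,0,-0.9]},{"dp": [0,-0.001,0],"rotation": [0,0,-0.986]},{"dp": [0,-0.001,0],"rotation": [0,0,-0.986]},{"dp": [0,-0.001,0],"rotation": [0,0,-0.986]},{"dp": [0,-0.001,0],"rotation": [0,0,-0.986]},{"dp": [0,-0.001,0],"rotation": [0,0,-0.986]}]'

```text
time_s: 2.6
position: [0.4708, -0.0672, 0.1601]
orientation: [-0.01, -3.142, 0.0]
contact_force: [-0.1, -0.8, 0.2]
gripper_width: 0.0855
grip_force: 0.0
```

```bash
python3 - <<'E'
from h import *
s=sense();im,d=get_image('wrist');np.savez('pics/w1.npz',im=im,d=d,p=s['position'],o=s['orientation'])
print(s['position'],s['orientation'],s['joints'])
cv2.imwrite('pics/w1.png',im[:,:,::-1])
E
```

```text
[ 0.47082768 -0.06716615  0.16005732] [-9.72922911e-03 -3.14153628e+00  1.26796098e-04] [-3.10656234e-01  1.58127908e-01 -3.33963798e-01  1.07871955e+00
 -8.94396165e-05 -3.04462322e-01]
```

View pics/w1.png

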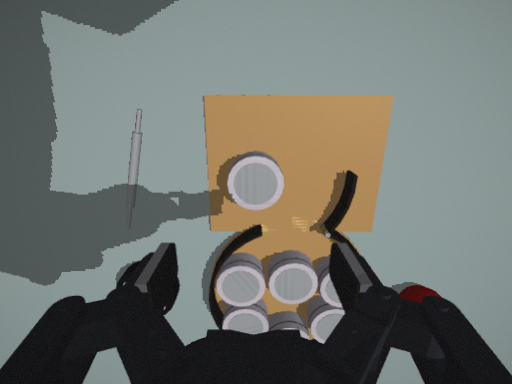

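The wrist view shows tin 7 at (256,181), the door tip at (351,174), the hinge at (329,235), and the apron's near corners at (205,96) and (392,97). I'll measure from this view.

```bash
cat >> h.py <<'E'
def ray(cm,u,v,z):
    """pixels -> world on plane z"""
    K,k1,R,t=cm;C=-R.T@t
    D=toworld(cm,np.array(u,float),np.array(v,float),1.)-C
    return C+D*((z-C[2])/D[...,2])[...,None]
def ortho(im,cm,z,x0,x1,y0,y1,res=.001):
    X,Y=np.meshgrid(np.arange(x1,x0,-res),np.arange(y1,y0,-res),indexing='ij')
    K,k1,R,t=cm;C=np.stack([X,Y,np.full_like(X,z)],-1)@R.T+t
    a=C[...,0]/C[...,2];b=C[...,1]/C[...,2];g=1+k1*(a*a+b*b)
    return cv2.remap(im,(a*g*K[0,0]+K[0,2]).astype(np.float32),(b*g*K[1,1]+K[1,2]).astype(np.float32),cv2.INTER_CUBIC)
E
python3 - <<'E'
from h import *
f=np.load('pics/w1.npz');im=f['im'];cm=cam('wrist',dict(position=f['p'],orientation=f['o']))
print('corners',ray(cm,[205,392,210,374],[96,97,231,231],.004).round(4).tolist())
print('door tip,hinge',ray(cm,[351,329],[173,235],.028).round(4).tolist())
x0,x1,y0,y1=.36,.62,-.14,.1
o=ortho(im,cm,.034,x0,x1,y0,y1)
def circ(o,x1,y1):
    g=cv2.GaussianBlur(cv2.cvtColor(o,cv2.COLOR_RGB2GRAY),(0,0),1.2)
    c=cv2.HoughCircles(g,cv2.HOUGH_GRADIENT,1.,50,param1=80,param2=14,minRadius=28,maxRadius=32)
    for q in c[0]: print('tin',np.round([x1-q[1]*.001,y1-q[0]*.001,q[2]*.001],4))
circ(o,x1,y1)
a=np.load('pics/top0.npz')['im'];ct=cam('top')
print('top');circ(ortho(a,ct,.034,.36,.76,-.2,.2),.76,.2)
o=ortho(a,ct,.028,.5,.76,-.16,.12);cv2.imwrite('pics/ring.png',cv2.resize(o[:,:,::-1],None,fx=2,fy=2))
g=cv2.GaussianBlur(cv2.cvtColor(o,cv2.COLOR_RGB2GRAY),(0,0),1.2)
print([ (np.round([.76-q[1]*.001,.12-q[0]*.001,q[2]],4)) for q in cv2.HoughCircles(g,cv2.HOUGH_GRADIENT,1.,20,param1=60,param2=12,minRadius=96,maxRadius=107)[0][:4]])
plan((.471,-.066,.02,np.pi))
E
```

```text
corners [[0.3836, -0.1169, 0.004], [0.3857, 0.0806, 0.004], [0.5419, -0.1208, 0.004], [0.5435, 0.0833, 0.004]]
door tip,hinge [[0.462, 0.0371, 0.028], [0.5356, 0.02, 0.028]]
tin [ 0.4715 -0.0645  0.0297]
tin [ 0.6025 -0.0835  0.0303]
tin [ 0.6005 -0.0195  0.0314]
top
tin [0.6665 0.0345 0.0301]
tin [ 0.4715 -0.0655  0.0291]
tin [0.6035 0.0425 0.0291]
tin [ 0.6955 -0.0225  0.0292]
tin [ 0.5995 -0.0205  0.0302]
tin [ 0.6645 -0.0805  0.0292]
tin [0.6485 0.1525 0.0292]
tin [ 0.6005 -0.0825  0.0314]
tin [ 0.6115 -0.1965  0.0303]
[array([ 6.285e-01, -2.250e-02,  1.031e+02], dtype=float32)]
[-0.0001, 0.0012, 0.1401] [-0.0, 0.0, -0.006]
```

Emit:
apply_moves --rows '[{"dp": [0,0.001,0.03],"rotation": [0,0,0]},{"dp": [0,0.001,0.06],"rotation": [0,0,0]},{"dp": [0,0.001,0.09],"rotation": [0,0,0]},{"dp": [0,0.001,0.12],"rotation": [0,0,0]},{"dp": [0,0.001,0.135],"rotation": [0,0,0]},{"dp": [0,0.001,0.148],"rotation": [0,0,0]},{"dp": [0,0.001,0.148],"rotation": [0,0,0]},{"dp": [0,0.001,0.148],"rotation": [0,0,0]},{"dp": [0,0.001,0.148],"rotation": [0,0,0]},{"dp": [0,0.001,0.148],"rotation": [0,0,0]}]'

```text
time_s: 3.9
position: [0.4713, -0.0663, 0.0126]
orientation: [0.009, 3.14, -0.001]
contact_force: [-1.0, 0.5, 0.2]
gripper_width: 0.0856
grip_force: 0.0
```

Emit:
apply_moves --rows '[{"dp": [0,0,0],"rotation": [0,0,0]},{"dp": [0,0,0],"rotation": [0,0,0]},{"dp": [0,0,0],"rotation": [0,0,0]},{"dp": [0,0,0],"rotation": [0,0,0]},{"dp": [0,0,0],"rotation": [0,0,0]},{"dp": [0,0,0],"rotation": [0,0,0]},{"dp": [0,0,0],"rotation": [0,0,0]},{"dp": [0,0,0],"rotation": [0,0,0]},{"dp": [0,0,0],"rotation": [0,0,0]},{"dp": [0,0,0],"rotation": [0,0,0]}]' --gripper 0.6

```text
time_s: 5.15
position: [0.471, -0.0661, 0.0125]
orientation: [0.009, 3.141, -0.0]
contact_force: [-2.1, 0.5, 5.9]
gripper_width: 0.0592
grip_force: 21.2
```

```bash
python3 - <<'E'
from h import *
plan((.4715,-.0195,.012,np.pi))
E
```

```text
[-0.0002, 0.0466, 0.0005] [-0.0, 0.0, -0.006]
```

Emit:
apply_moves --rows '[{"dp": [0,0.006,0],"rotation": [0,0,0]},{"dp": [0,0.012,0],"rotation": [0,0,0]},{"dp": [0,0.018,0],"rotation": [0,0,0]},{"dp": [0,0.024,0],"rotation": [0,0,0]},{"dp": [0,0.03,0],"rotation": [0,0,0]},{"dp": [0,0.036,0],"rotation": [0,0,0]},{"dp": [0,0.042,0],"rotation": [0,0,0]},{"dp": [0,0.0465,0],"rotation": [0,0,0]},{"dp": [0,0.0465,0],"rotation": [0,0,0]},{"dp": [0,0.0465,0],"rotation": [0,0,0]}]'

```text
time_s: 6.4
position: [0.4717, -0.0193, 0.0125]
orientation: [0.008, 3.14, -0.0]
contact_force: [-0.7, -2.4, 6.0]
gripper_width: 0.0593
grip_force: 21.4
```

Emit:
apply_moves --rows '[{"dp": [0,0,0],"rotation": [0,0,0]},{"dp": [0,0,0],"rotation": [0,0,0]},{"dp": [0,0,0],"rotation": [0,0,0]},{"dp": [0,0,0],"rotation": [0,0,0]},{"dp": [0,0,0],"rotation": [0,0,0]},{"dp": [0,0,-0.01],"rotation": [0,0,0]},{"dp": [0,0,-0.025],"rotation": [0,0,0]},{"dp": [0,0,-0.045],"rotation": [0,0,0]},{"dp": [0,0,-0.07],"rotation": [0,0,0]},{"dp": [0,0,-0.1],"rotation": [0,0,0]}]' --gripper 0.8

```text
time_s: 7.65
position: [0.4708, -0.0197, 0.1133]
orientation: [-0.009, -3.141, -0.0]
contact_force: [-0.3, -0.5, 0.1]
gripper_width: 0.0683
grip_force: 0.0
```

```bash
python3 - <<'E'
from h import *
s=sense();im,d=get_image('wrist')
print(s['position'],s['joints'][[0,5]])
cv2.imwrite('pics/w2.png',im[:,:,::-1])
cm=cam('wrist',s)
o=ortho(im,cm,.034,.4,.56,-.12,.06);g=cv2.GaussianBlur(cv2.cvtColor(o,cv2.COLOR_RGB2GRAY),(0,0),1.2)
c=cv2.HoughCircles(g,cv2.HOUGH_GRADIENT,1.,50,param1=80,param2=14,minRadius=28,maxRadius=32)
print([np.round([.56-q[1]*.001,.06-q[0]*.001,q[2]],4) for q in c[0]])
plan((.4,-.0195,.1,np.pi),(.4,-.0195,.012,np.pi))
E
```

```text
[ 0.4708243  -0.01965404  0.11330093] [-0.21229382 -0.20637895]
[array([ 4.725e-01, -1.850e-02,  2.910e+01], dtype=float32)]
[0.0733, 0.0002, 0.0169] [-0.001, 0.006, -0.006]
[0.0738, 0.0003, 0.1049] [-0.001, 0.006, -0.006]
```

View pics/w2.png

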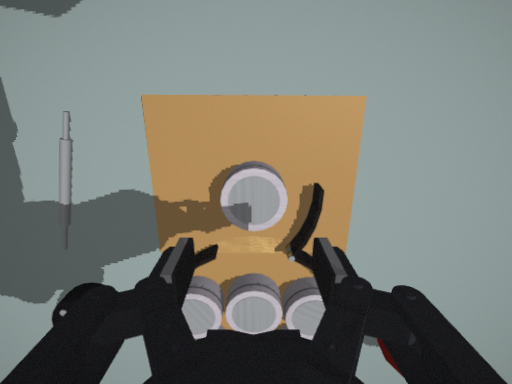

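Tin 7 (254,197) is centred on the apron and lined up with tin 6 (253,305). Next I narrow the fingers, go behind it and push.

Emit:
apply_moves --rows '[{"dp": [0.025,0,0],"rotation": [0,0.002,0]},{"dp": [0.05,0,0],"rotation": [0,0.004,0]},{"dp": [0.073,0,0.005],"rotation": [0,0.006,-0.006]},{"dp": [0.073,0,0.017],"rotation": [0,0.006,-0.006]},{"dp": [0.073,0,0.035],"rotation": [0,0.006,-0.006]},{"dp": [0.073,0,0.055],"rotation": [0,0.006,-0.006]},{"dp": [0.073,0,0.075],"rotation": [0,0.006,-0.006]},{"dp": [0.073,0,0.092],"rotation": [0,0.006,-0.006]},{"dp": [0.073,0,0.101],"rotation": [0,0.006,-0.006]},{"dp": [0.073,0,0.101],"rotation": [0,0.006,-0.006]}]' --gripper 0.28

```text
time_s: 8.95
position: [0.3982, -0.0192, 0.0106]
orientation: [0.0, -3.135, -0.0]
contact_force: [0.5, -0.0, -0.3]
gripper_width: 0.024
grip_force: 0.0
```

```bash
python3 - <<'E'
from h import *
print(sense()['gripper_width'])
plan((.433,-.0195,.012,np.pi),(.528,-.0195,.012,np.pi))
E
```

```text
0.023989528563845005
[-0.0348, -0.0003, -0.0016] [0.0, -0.007, 0.0]
[-0.1298, -0.0003, -0.0023] [0.0, -0.007, 0.0]
```

Emit:
apply_moves --rows '[{"dp": [-0.016,0,-0.001],"rotation": [0,-0.006,0]},{"dp": [-0.028,0,-0.001],"rotation": [0,-0.006,0]},{"dp": [-0.034,0,-0.001],"rotation": [0,-0.006,0]},{"dp": [-0.04,0,-0.001],"rotation": [0,-0.006,0]},{"dp": [-0.047,0,-0.001],"rotation": [0,-0.006,0]},{"dp": [-0.055,0,-0.001],"rotation": [0,-0.006,0]},{"dp": [-0.063,0,-0.001],"rotation": [0,-0.006,0]},{"dp": [-0.071,0,-0.001],"rotation": [0,-0.006,0]},{"dp": [-0.077,0,-0.001],"rotation": [0,-0.006,0]},{"dp": [-0.08,0,-0.001],"rotation": [0,-0.006,0]}]'

```text
time_s: 10.2
position: [0.4786, -0.0193, 0.0116]
orientation: [-0.0, 3.141, -0.0]
contact_force: [-2.3, -0.3, 2.9]
gripper_width: 0.0239
grip_force: 1.3
```

```bash
cat > look.py <<'E'
from h import *
import sys
n=sys.argv[1]
a,_=get_image('top');s=sense();print(s['position'],s['contact_force'])
o=ortho(a,cam('top'),.034,.36,.76,-.2,.2)
cv2.imwrite(f'pics/{n}.png',cv2.resize(o[:,:,::-1],None,fx=1.45,fy=1.45,interpolation=2))
g=cv2.GaussianBlur(cv2.cvtColor(o,cv2.COLOR_RGB2GRAY),(0,0),1.2)
for q in cv2.HoughCircles(g,cv2.HOUGH_GRADIENT,1.,50,param1=80,param2=13,minRadius=28,maxRadius=32)[0]:print('own',np.round([(.76-q[1]*.001-.6288)*1e3,(.2-q[0]*.001+.0205)*1e3,q[2]],1))
E
python3 look.py t2
```

```text
[ 0.4787926  -0.01930787  0.01162531] [-0.52163902 -0.01359609  0.14867074]
own [37.7 55.  29.9]
own [ 36.7 -59.   30.1]
own [-30.3  -1.   29.1]
own [66.7 -2.  30.2]
own [-26.3  62.   30.3]
own [-28.3 -62.   31.4]
own [ 18.7 171.   31.4]
own [ -11.3 -171.    29.1]
```

View pics/t2.png

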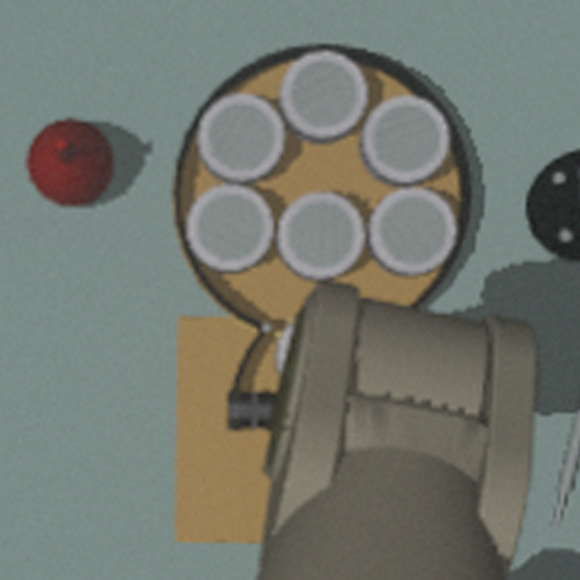

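Emit:
apply_moves --rows '[{"dp": [-0.005,0,0],"rotation": [0,0,0]},{"dp": [-0.01,0,0],"rotation": [0,0,0]},{"dp": [-0.015,0,0],"rotation": [0,0,0]},{"dp": [-0.02,0,0],"rotation": [0,0,0]},{"dp": [-0.026,0,0],"rotation": [0,0,0]},{"dp": [-0.032,0,0],"rotation": [0,0,0]},{"dp": [-0.038,0,0],"rotation": [0,0,0]},{"dp": [-0.043,0,0],"rotation": [0,0,0]},{"dp": [-0.047,0,0],"rotation": [0,0,0]},{"dp": [-0.049,0,0],"rotation": [0,0,0]}]'

```text
time_s: 11.5
position: [0.5275, -0.0193, 0.0116]
orientation: [-0.0, 3.141, -0.0]
contact_force: [-1.5, 0.1, -0.9]
gripper_width: 0.0239
grip_force: 0.8
```

```bash
python3 look.py t3; python3 -c "
from h import *
plan((.5,-.0195,.012,np.pi),(.48,-.0195,.11,np.pi))"
```

```text
[ 0.52762677 -0.01928875  0.01158749] [-1.13697358 -0.15717665 -0.18130759]
own [ 36.7 -59.   30.1]
own [ 19.7 173.   29.2]
own [-26.3  62.   30.3]
own [34.7 55.  31.4]
own [65.7 -3.  30.3]
own [-2.3 -1.  31.4]
[0.0276, -0.0002, -0.0004] [-0.0, 0.0, 0.0]
[0.0476, -0.0002, -0.0984] [-0.0, 0.0, 0.0]
```

Emit:
apply_moves --rows '[{"dp": [0.005,0,0],"rotation": [0,0,0]},{"dp": [0.015,0,0],"rotation": [0,0,0]},{"dp": [0.028,0,-0.001],"rotation": [0,0,0]},{"dp": [0.04,0,-0.01],"rotation": [0,0,0]},{"dp": [0.048,0,-0.03],"rotation": [0,0,0]},{"dp": [0.05,0,-0.06],"rotation": [0,0,0]},{"dp": [0.07,0,-0.1],"rotation": [0,0,0]},{"dp": [0.1,0,-0.13],"rotation": [0,0,0]},{"dp": [0.12,0,-0.15],"rotation": [0,0,0]},{"dp": [0.12,0,-0.15],"rotation": [0,0,0]}]' --gripper 0.24

```text
time_s: 12.8
position: [0.4067, -0.0193, 0.1635]
orientation: [0.0, 3.138, -0.002]
contact_force: [-0.2, -0.2, -0.5]
gripper_width: 0.0203
grip_force: 0.0
```

```bash
python3 look.py t4; python3 -c "
from h import *
plan((.48,.08,.1,np.pi))
s=sense();im,d=get_image('wrist');cv2.imwrite('pics/w4.png',im[:,:,::-1])"
```

```text
[ 0.40731051 -0.01941409  0.16249548] [-0.11328568 -0.29412267 -1.59385598]
own [-63.3  -0.   29.2]
own [-26.3 -64.   29.9]
own [ 36.7 -59.   30.1]
own [-25.3  63.   29.2]
own [-3.3 -0.  30.2]
own [36.7 55.  30. ]
own [67.7 -2.  30.3]
own [ 19.7 171.   30.3]
[-0.0725, 0.0995, 0.0626] [-0.001, 0.003, -0.0]
```

View pics/t4.png

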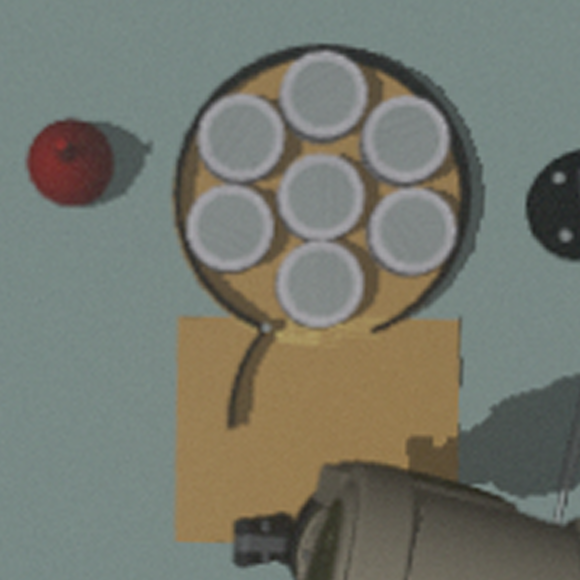

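View pics/w4.png

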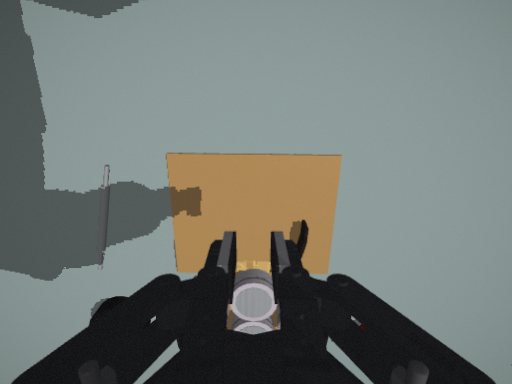

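All seven tins are nested: tin 6 is in the middle at (321,196), tin 7 in the doorway place at (320,283). The door is still open, with its hinge at (265,328) and tip at (234,428). Next I close the fingers and swing the door.

```bash
cat > door.py <<'E'
from h import *
H=np.array([.535,.018])
def c(th,s=.05,d=.0065,m=0):
    e=np.array([-np.sin(th),-np.cos(th)]);n=np.array([-np.cos(th),np.sin(th)])
    return H+s*e+(d+m+.011*abs(n[0])+.0145*abs(n[1]))*n
p=sense()['position']
for th,m in [(1.86,.015),(1.8,0),(1.6,0),(1.4,0),(1.2,0),(1,0),(.8,0),(.6,0),(.4,0),(.2,0),(.1,0),(0,0)]:
    q=c(th,m=m);print(th,q.round(4),'dp',np.round([-(q[0]-p[0]),q[1]-p[1]],4),'z',round(p[2]-.012,4))
E
python3 door.py
```

```text
1.86 [0.4981 0.0692] dp [-0.0907  0.0885] z 0.1498
1.8 [0.4916 0.0519] dp [-0.0841  0.0712] z 0.1498
1.6 [0.4856 0.0408] dp [-0.0782  0.0601] z 0.1498
1.4 [0.4819 0.0318] dp [-0.0745  0.0512] z 0.1498
1.2 [0.4797 0.0223] dp [-0.0723  0.0416] z 0.1498
1 [0.4796 0.0117] dp [-0.0722  0.0311] z 0.1498
0.8 [0.482  0.0008] dp [-0.0746  0.0201] z 0.1498
0.6 [ 0.4872 -0.0098] dp [-0.0797  0.0095] z 0.1498
0.4 [ 0.495  -0.0194] dp [-0.0876 -0.    ] z 0.1498
0.2 [ 0.5053 -0.027 ] dp [-0.0979 -0.0077] z 0.1498
0.1 [ 0.5112 -0.0299] dp [-0.1038 -0.0105] z 0.1498
0 [ 0.5175 -0.032 ] dp [-0.1101 -0.0127] z 0.1498
```

Emit:
apply_moves --rows '[{"dp": [-0.03,0.03,0],"rotation": [0,0,0]},{"dp": [-0.06,0.06,0],"rotation": [0,0,0]},{"dp": [-0.09,0.09,0.01],"rotation": [0,0.003,0]},{"dp": [-0.091,0.092,0.035],"rotation": [0,0.003,0]},{"dp": [-0.091,0.092,0.065],"rotation": [0,0.003,0]},{"dp": [-0.091,0.092,0.095],"rotation": [0,0.003,0]},{"dp": [-0.091,0.092,0.12],"rotation": [0,0.003,0]},{"dp": [-0.091,0.092,0.14],"rotation": [0,0.003,0]},{"dp": [-0.091,0.092,0.149],"rotation": [0,0.003,0]},{"dp": [-0.091,0.092,0.149],"rotation": [0,0.003,0]}]' --gripper 0

```text
time_s: 14.15
position: [0.4975, 0.0728, 0.0115]
orientation: [0.0, -3.136, -0.0]
contact_force: [0.7, -0.6, -0.2]
gripper_width: -0.0004
grip_force: 0.0
```

```bash
python3 door.py
```

```text
1.86 [0.4981 0.0692] dp [-0.0005 -0.0036] z -0.0005
1.8 [0.4916 0.0519] dp [ 0.006 -0.021] z -0.0005
1.6 [0.4856 0.0408] dp [ 0.0119 -0.0321] z -0.0005
1.4 [0.4819 0.0318] dp [ 0.0157 -0.041 ] z -0.0005
1.2 [0.4797 0.0223] dp [ 0.0178 -0.0506] z -0.0005
1 [0.4796 0.0117] dp [ 0.0179 -0.0611] z -0.0005
0.8 [0.482  0.0008] dp [ 0.0155 -0.072 ] z -0.0005
0.6 [ 0.4872 -0.0098] dp [ 0.0104 -0.0827] z -0.0005
0.4 [ 0.495  -0.0194] dp [ 0.0025 -0.0922] z -0.0005
0.2 [ 0.5053 -0.027 ] dp [-0.0078 -0.0998] z -0.0005
0.1 [ 0.5112 -0.0299] dp [-0.0137 -0.1027] z -0.0005
0 [ 0.5175 -0.032 ] dp [-0.02   -0.1048] z -0.0005
```

Emit:
apply_moves --rows '[{"dp": [0.003,-0.011,0],"rotation": [0,0,0]},{"dp": [0.006,-0.021,0],"rotation": [0,0,0]},{"dp": [0.012,-0.032,0],"rotation": [0,0,0]},{"dp": [0.0157,-0.041,0],"rotation": [0,0,0]},{"dp": [0.0178,-0.0506,0],"rotation": [0,0,0]},{"dp": [0.0179,-0.061,0],"rotation": [0,0,0]},{"dp": [0.0155,-0.072,0],"rotation": [0,0,0]},{"dp": [0.0104,-0.0827,0],"rotation": [0,0,0]},{"dp": [0.0025,-0.0922,0],"rotation": [0,0,0]},{"dp": [-0.005,-0.098,0],"rotation": [0,0,0]}]'

```text
time_s: 15.4
position: [0.5039, -0.026, 0.0125]
orientation: [-0.0, -3.139, 0.0]
contact_force: [-1.7, 0.5, -0.4]
gripper_width: 0.0002
grip_force: 0.3
```

```bash
python3 door.py|tail -2; python3 look.py t5
```

```text
0.1 [ 0.5112 -0.0299] dp [-0.0073 -0.0038] z 0.0005
0 [ 0.5175 -0.032 ] dp [-0.0136 -0.006 ] z 0.0005
[ 0.50521489 -0.02667201  0.01270184] [ 1.62331649 -0.70653374  0.13318314]
own [37.7 55.  30. ]
own [-26.3  62.   30.3]
own [ 36.7 -60.   30.2]
own [-3.3 -0.  29.1]
own [ 19.7 172.   30.3]
own [68.7 -2.  31.4]
own [-28.3 -62.   31.4]
```

View pics/t5.png

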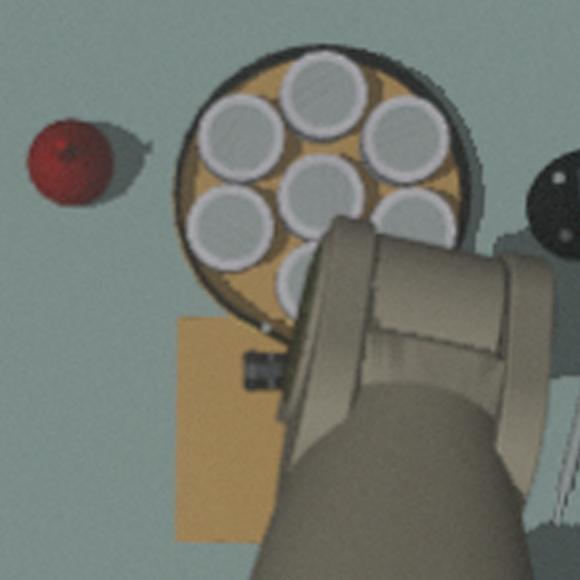

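The door has followed the fingers and is nearly closed, leaving its hinge (265,328) toward the right. I'll push the last bit gently.

Emit:
apply_moves --rows '[{"dp": [-0.003,-0.002,0],"rotation": [0,0,0]},{"dp": [-0.006,-0.003,0],"rotation": [0,0,0]},{"dp": [-0.008,-0.004,0],"rotation": [0,0,0]},{"dp": [-0.01,-0.005,0],"rotation": [0,0,0]},{"dp": [-0.011,-0.005,0],"rotation": [0,0,0]},{"dp": [-0.0115,-0.005,0],"rotation": [0,0,0]},{"dp": [-0.012,-0.005,0],"rotation": [0,0,0]},{"dp": [-0.0125,-0.005,0],"rotation": [0,0,0]},{"dp": [-0.0125,-0.005,0],"rotation": [0,0,0]},{"dp": [-0.0125,-0.005,0],"rotation": [0,0,0]}]'

```text
time_s: 16.7
position: [0.5152, -0.0303, 0.0125]
orientation: [0.0, -3.138, 0.0]
contact_force: [-3.1, -1.3, 0.6]
gripper_width: -0.0004
grip_force: 1.5
```

Emit:
apply_moves --rows '[{"dp": [-0.0005,0,0],"rotation": [0,0,0]},{"dp": [-0.001,0,0],"rotation": [0,0,0]},{"dp": [-0.001,0,0],"rotation": [0,0,0]},{"dp": [-0.001,0,0],"rotation": [0,0,0]},{"dp": [-0.001,0,0],"rotation": [0,0,0]},{"dp": [-0.001,0,0],"rotation": [0,0,0]},{"dp": [-0.001,0,0],"rotation": [0,0,0]},{"dp": [-0.001,0,0],"rotation": [0,0,0]},{"dp": [-0.001,0,0],"rotation": [0,0,0]},{"dp": [-0.001,0,0],"rotation": [0,0,0]}]'

```text
time_s: 17.95
position: [0.5153, -0.0303, 0.0124]
orientation: [0.0, -3.136, 0.001]
contact_force: [-6.4, -1.7, 4.4]
gripper_width: -0.0002
grip_force: 3.0
```

Emit:
apply_moves --rows '[{"dp": [-0.0005,0,0],"rotation": [0,0,0]},{"dp": [-0.001,0,0],"rotation": [0,0,0]},{"dp": [-0.001,0,0],"rotation": [0,0,0]},{"dp": [-0.001,0,0],"rotation": [0,0,0]},{"dp": [0.002,0,0],"rotation": [0,0,0]},{"dp": [0.01,0,0],"rotation": [0,0,0]},{"dp": [0.025,0,0],"rotation": [0,0,0]},{"dp": [0.04,0,-0.02],"rotation": [0,0,0]},{"dp": [0.06,0,-0.06],"rotation": [0,0,0]},{"dp": [0.09,0,-0.1],"rotation": [0,0,0]}]'

```text
time_s: 19.2
position: [0.4259, -0.0301, 0.1136]
orientation: [0.001, -3.139, -0.0]
contact_force: [-0.3, -0.6, 1.2]
gripper_width: -0.0002
grip_force: 0.0
```

Emit:
apply_moves --rows '[{"dp": [0.01,-0.03,-0.02],"rotation": [0,0,0]},{"dp": [0.01,-0.06,-0.04],"rotation": [0,0,0]},{"dp": [0.01,-0.09,-0.06],"rotation": [0,0,0]},{"dp": [0.01,-0.12,-0.06],"rotation": [0,0,0]},{"dp": [0.01,-0.15,-0.06],"rotation": [0,0,0]},{"dp": [0.01,-0.18,-0.06],"rotation": [0,0,0]},{"dp": [0.01,-0.2,-0.06],"rotation": [0,0,0]},{"dp": [0.01,-0.2,-0.06],"rotation": [0,0,0]},{"dp": [0.01,-0.2,-0.06],"rotation": [0,0,0]},{"dp": [0.01,-0.2,-0.06],"rotation": [0,0,0]}]'

```text
time_s: 20.45
position: [0.417, -0.2293, 0.1728]
orientation: [0.002, -3.138, -0.001]
contact_force: [0.5, 0.3, 0.2]
gripper_width: 0.0001
grip_force: 0.0
```

```bash
python3 look.py t6; python3 - <<'E'
import cv2
a=cv2.imread('pics/t6.png');cv2.imwrite('pics/t6z.png',cv2.resize(a[30:450,160:500],None,fx=1.4,fy=1.4))
E
```

```text
[ 0.41711006 -0.22939156  0.17287893] [ 0.4010522  -0.30324303  0.38224728]
own [-63.3  -0.   29.2]
own [36.7 55.  30. ]
own [-24.3  62.   29.2]
own [ 35.7 -59.   29.1]
own [-4.3 -0.  29.2]
own [67.7 -2.  30.3]
own [-26.3 -63.   29.2]
own [ 20.7 171.   31.4]
own [ -16.3 -176.    31.4]
```

View pics/t6z.png

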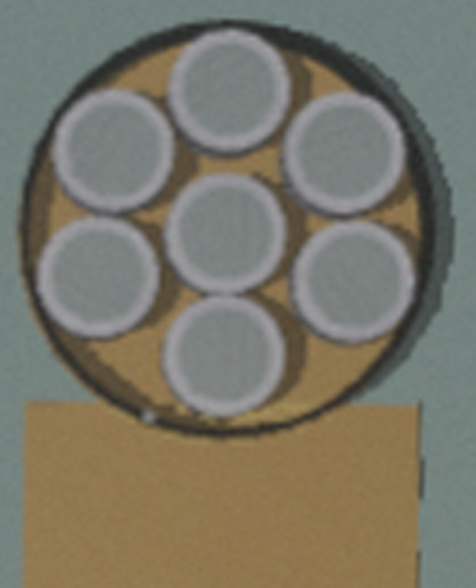

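The wall is now a continuous circle with the door shut from the hinge (149,415) round to about (330,410). All seven tins are nested, and the middle one is at (226,233). I'm handing the job in.

```bash
python3 -c "
from plant import *
print(sign_off())"
```

```text
the job is handed in; nothing more can be done
None
```

I slid the last tin in through the doorway without lifting it, so all seven tins stand nested with one in the middle and six around it; the door is shut against its stop, nothing else on the desk was touched, and I handed the job in at about 20.5 s.

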